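Catch the falling lid of the spares case

ROBOT

A 6-joint arm with a two-finger parallel gripper is mounted at the origin on the work surface. World frame = base frame: x ahead of the robot, y to its left, z up, the work surface at z = 0. Lengths are in m, angles in degrees, forces in N, time in s.
With the tool pointing down it reaches from about 0.25 to 0.725 m from the base axis. Payload 9.7 kg.
Tool frame: the origin (TCP) lies at the very end of the fingers, on their centre line; the grasp point (between the pads) lies 19 mm behind it (bot.hold_point_z is the distance from the TCP to the grasp point, in m); z points along the fingers, y is the line along which they close (so a half turn about z gives the same grasp; the last joint's range is limited). The gripper opens to 85 mm and grips with 20 to 120 N. Pads are 22 mm wide; open, the fingers measure 114 mm over their backs; the gripper's body (76 mm by 85 mm) begins 54 mm behind the grasp point. The pads swing forward as they close: fully open they stand 13 mm farther back than shut.
Start: joints at [64.859, 4.979, 10.078, 95.1, 0, 90], TCP at [0.234, 0.498, 0.205] pointing down, gripper open.
Joint ranges: [-179.16, 179.16], [-48.56, 103.87], [-65.8, 70.77], [-126.05, 130.52], [-82.76, 87.17], [-180, 180]. Speed limits (degrees/s): [127.2, 127.2, 147.25, 180, 180, 180].

INTERFACE

Orientations are given as [roll, pitch, yaw] about the fixed x, y, z axes, in that order (R = Rz(yaw) Ry(pitch) Rx(roll)).
In Python, from workcell import bot gives the robot as it stands.
- The arm moves only by the tool play_rows, never from a script. Its argument "targets" is a list of rows, each an object with "grip": the closure in counts, from 0 (fully open) to 255 (shut); "linear": the shift along the world's x, y, z in cm, a list of three; "delta_rot": the turn, a rotation vector about the world's x, y, z in rad, a list of three. A call has 1 to 10 rows; each row is the pose to reach, as a shift and turn from the pose commanded when the call began; what a row does not reach only later rows make up. A row lasts 1/10 s, in which the tool goes at most 50 mm and 8.59 degrees, less where a joint would pass 70% of its speed; a pose out of reach is approached as far as the arm can. A call with a gripper value outside its range is refused whole. The fingers move at their own pace and stop on an object; "force" is the grip in N (left out, the last holds). Time passes only in rows, so rows that repeat a pose let the fingers close. It gives the time, the measured TCP pose, the force, the opening and the grip force at its end, in the units of the state.
- bot.get_obs(): the state, without advancing time (a new reading comes with each control period).
- bot.camera(name): name is "scene" or "top" or "wrist"; returns a dict with "color" (400x640x3 uint8, red, green, blue), "range_z" (400x640 float32, m along the optical axis (not along the pixel's ray), 0 where there is no reading), "fov_y" (degrees; the focal length in pixels is half the picture's height over the tangent of half this angle, whatever the lens; pixels are square), "cx", "cy" (the principal point, pixels), "dist_coeffs" ([k1, k2, p1, p2, k3] as OpenCV has them; the pictures are not rectified), "world_to_cam" (4x4, takes a point from world to camera coordinates). Camera axes: x right, y up, looking along -z (the intrinsics and any distortion apply to the point x, -y, -z); pixel columns grow to the right and rows downward; lengths in m; the calibration is good to about 2 mm. A picture is of the moment at which its call begins.
- bot.job_done(): hands the job in; it is judged then, once.
Trained networks look in a picture, given as the dict that the camera call returned (one of the last four; its "shot" number tells which), for a name from the list of things; names that differ only in an ending like _2 or _b are one class to them, and where a whole thing is asked for, a point or a joint stands for the part that bears it (a point fixed in the world has none). Each returns a list of dicts, best first, with "conf" (0 to 1); they miss things now and then, are a little off and sometimes report something else, mostly with a low value. They report only what shows in the picture. A call takes as long as a camera call.
- bot.search_frame(picture, target): "box" ([left, top, right, bottom] in pixels, round what is visible of it).
- bot.trace(picture, target): "pixels" (400x640 bool, what is visible of it) and "box" ([left, top, right, bottom] in pixels, round what is visible of it).
- bot.pinpoint(picture, target): "pixel" ([column, row] in pixels: a listed point, or the origin of a listed thing).
The state is a dict: "time": time; "q": joint angles; "qd": joint speeds; "joint_efforts": joint torques, N m; "ee_pos": TCP position; "tcp_rot": TCP orientation; "wrist_force": force on the tool from outside, world axes, zero at the start; "torque": the same for the moment, N m; "opening": finger opening in m; "grasp_force": force on a finger pad.
Only numpy, scipy, OpenCV 4.12 (cv2) and the standard library are available. Lean on these libraries where they do the work, as an engineer would, in place of code of your own. Each camera call takes 0.05 s, during which the arm holds its last target. There are 200 camera calls.

TASK

The yellow lid of the spares case leans open past upright. Nudge it forward from behind with the fingers so that it tips over and falls on its own, get in front and catch it on the outside of the fingers while it is still well open, then lower it gently until it is fully shut: it must not slam or drop the last bit. Pinch and lift nothing, do not shove the case, leave the other things alone, and end clear of everything.

Things in the scene. Friction and masses are not known exactly. Their poses are not given: they have to be found in the camera images.
- case: open grey spares case, 120 (x) x 220 (y) x 90 mm high, walls 5 mm, about 2.5 kg, standing loose on the bench; origin at the centre of its underside, its own -x side is the front (turned roughly to the robot), z up. A row of spares sits inside below the rim
- lid (a joint): angle of the lid: 0 shut (resting on the case rim), pi/2 upright, 1.82 fully open, leaning back on its stop (where it starts or sinks to). The hinge runs along the case's y axis on its far (+x) rim. The lid weighs about 0.31 kg, centre of mass about 75 mm from the hinge; a worn damper makes it fall slowly: let go just past upright (1.4 rad) it needs about 2 to 3 s to fall, slowly at first, and would shut at 0.9 to 1.4 rad/s. It tips over by itself below about 1.45 rad
- hinge_line (a point): point on the hinge axis, half-way along it: 60 mm behind (+x of) the case's centre, 90 mm above its underside. The lid's underside lies in the plane through this axis
- lip_end (a point): middle of the free end of the lid's lip, in the plane of the lid's underside, 160 mm from the hinge axis. It travels on a circle about the hinge; with the lid shut it is 40 mm in front of the case's front wall and 90 mm above the bench
- cover: yellow steel lid plate, 6 mm thick, 120 x 220 mm, with a lip 90 mm wide that sticks out 40 mm beyond the case's front wall when shut, free beneath, so that a finger can stay under it until the lid is shut; origin on the hinge axis, -x towards the lip, z out of the lid's upper side (its back when open)
- lip_pad: black rubber pad 84 mm wide, 6 mm thick on the underside of the lip, from 146 to 160 mm from the hinge axis; origin on the hinge axis, same axes as cover
- spray_can: loose spray can, 54 mm across, 150 mm tall, its axis 90 to 140 mm off the case's left (+y) side; bystander, to be left alone; origin at the centre of its underside
- steel_collar: loose dark steel collar, 70 mm across, 30 mm tall, standing 70 to 110 mm off the case's right (-y) side; bystander, to be left alone; origin at the centre of its underside
- flux_jar: loose jar, 60 mm across, 80 mm tall; bystander, to be left alone; origin at the centre of its underside
- rod_cup: loose steel cup, 72 mm across, 100 mm tall; bystander, to be left alone; origin at the centre of its underside
- wrench: loose wrench lying on the bench; bystander, to be left alone; origin at its grip or middle, on its underside
- wire_brush: loose brush lying on the bench; bystander, to be left alone; origin at its grip or middle, on its underside
- nozzle: loose copper nozzle, 28 mm across, 50 mm tall; bystander, to be left alone; origin at the centre of its underside

How it is judged:
By the outcome, as a careful person would: the job done as asked, in the order asked, and still so for the second after the job is handed in, with the robot touching nothing.
It also fails if it takes over 45 s, if anything falls off the work surface, if the arm or the gripper's body presses on something with over 40 N, if the wrist force passes 120 N, or if a joint passes its speed limit or range.

## Working session

There is one attempt and no reset: what is moved stays moved. The work goes in short steps, Python scripts to look and compute and a tool call to move; the robot and the scene stay as the last step left them, time stands still between calls to the robot, and variables do not carry over. Pictures are saved under pics/ and viewed, at most 10 in all, crops included, and the job is handed in when it is done.

Besides the shell and the picture viewer there is one more tool, called after "Request:" by a JSON object that holds its "fn" and its "kwargs". play_rows: Moves the arm, as the interface text tells. Its arguments: {"type":"object","properties":{"targets":{"type":"array","items":{"type":"object","properties":{"grip":{"type":"number"},"linear":{"type":"array","items":{"type":"number"}},"delta_rot":{"type":"array","items":{"type":"number"}}}}},"force":{"type":"number"}},"required":["targets"]}

```bash
mkdir -p pics
cat > h.py <<'E'
import numpy as np, cv2
from workcell import bot
def K(p):
    f=200/np.tan(np.radians(p["fov_y"])/2)
    return np.array([[f,0,p["cx"]],[0,f,p["cy"]],[0,0,1.]])
def world(p,mask):
    r,c=np.nonzero(mask&(p["range_z"]>0)); z=p["range_z"][r,c]
    u=cv2.undistortPoints(np.stack([c,r],1).astype(float)[:,None],K(p),np.array(p["dist_coeffs"],float))[:,0]
    P=np.stack([u[:,0]*z,-u[:,1]*z,-z,np.ones_like(z)],1)
    return (P@np.linalg.inv(np.array(p["world_to_cam"])).T)[:,:3]
def save(p,n): cv2.imwrite("pics/"+n,p["color"][:,:,::-1])
E
python3 - <<'E'
from h import *
np.set_printoptions(precision=3,suppress=True)
o=bot.get_obs(); print(o["time"],o["ee_pos"],o["tcp_rot"],o["opening"])
for cam in ["scene","top"]:
    p=bot.camera(cam); save(p,cam+".png")
    for t in ["case","cover","lip_pad","spray_can","steel_collar","flux_jar","rod_cup","wrench","wire_brush","nozzle"]:
        d=bot.trace(p,t)
        if d:
            m=np.array(d[0]["pixels"]); m=cv2.erode(m.astype(np.uint8),np.ones((3,3)))>0
            P=world(p,m)
            if len(P): print(cam,t,round(d[0]["conf"],2),d[0]["box"],np.percentile(P,2,0),np.median(P,0),np.percentile(P,98,0))
    for t in ["hinge_line","lip_end"]:
        d=bot.pinpoint(p,t); 
        for k in d[:1]: 
            c,r=np.round(k["pixel"]).astype(int); m=np.zeros((400,640),bool); m[max(r-1,0):r+2,max(c-1,0):c+2]=1; P=world(p,m); print(cam,t,k["conf"],k["pixel"],P.mean(0) if len(P) else None)
E
```

```text
0.0 [0.234 0.498 0.204] [-179.922    0.001  154.858] 0.08558603360365952
scene case 0.94 [231.9, 163.5, 328.2, 266.3] [ 0.523 -0.091  0.013] [0.638 0.033 0.065] [0.695 0.121 0.237]
scene cover 0.91 [236.3, 164.8, 285.4, 241.4] [ 0.654 -0.09   0.11 ] [0.68  0.014 0.173] [0.698 0.107 0.243]
scene lip_pad 0.57 [244.4, 167.4, 259.5, 187.7] [ 0.682 -0.026  0.232] [ 0.686 -0.005  0.245] [0.692 0.039 0.247]
scene spray_can 0.76 [311.1, 235.2, 335.1, 293.9] [0.634 0.211 0.013] [0.662 0.24  0.099] [0.675 0.251 0.151]
scene flux_jar 0.68 [249.4, 130.4, 264.0, 153.9] [ 0.328 -0.49   0.015] [ 0.351 -0.462  0.053] [ 0.367 -0.452  0.082]
scene rod_cup 0.75 [465.1, 267.6, 502.6, 319.7] [0.399 0.497 0.009] [0.451 0.531 0.07 ] [0.465 0.56  0.101]
scene wrench 0.66 [284.0, 143.5, 316.0, 168.4] [ 0.235 -0.43   0.   ] [ 0.253 -0.353  0.007] [ 0.274 -0.265  0.01 ]
scene wire_brush 0.52 [192.8, 153.5, 209.6, 179.5] [ 0.544 -0.587  0.008] [ 0.582 -0.483  0.018] [ 0.609 -0.427  0.024]
scene nozzle 0.71 [433.6, 235.0, 440.6, 257.7] [0.335 0.333 0.007] [0.343 0.341 0.029] [0.35  0.348 0.052]
scene hinge_line 
[... 630 characters left out ...]
[ 0.625 -0.177  0.035]
top flux_jar 0.81 [445.2, 228.3, 469.7, 242.7] [ 0.311 -0.501  0.033] [ 0.335 -0.472  0.078] [ 0.359 -0.455  0.085]
top rod_cup 0.69 [161.6, 195.4, 191.3, 216.7] [0.401 0.493 0.001] [0.432 0.544 0.057] [0.459 0.559 0.101]
top wrench 0.52 [394.4, 252.2, 440.8, 267.0] [ 0.231 -0.427 -0.003] [ 0.249 -0.342  0.007] [ 0.271 -0.272  0.013]
top wire_brush 0.75 [439.9, 164.4, 490.9, 184.4] [ 0.536 -0.601  0.01 ] [ 0.571 -0.496  0.017] [ 0.601 -0.434  0.024]
top nozzle 0.52 [438.9, 165.5, 492.8, 188.7] [ 0.533 -0.604  0.011] [ 0.569 -0.504  0.017] [ 0.597 -0.44   0.024]
top hinge_line 0.94 [321.0, 147.9] [0.645 0.01  0.075]
top lip_end 0.98 [327.5, 120.0] [ 0.747 -0.013  0.081]
```

Run:
```python
from h import *
np.set_printoptions(precision=3,suppress=True)
for cam in ["top","scene"]:
    p=bot.camera(cam)
    C=p["color"].astype(int); 
    d=bot.trace(p,"cover"); m=cv2.erode(np.array(d[0]["pixels"]).astype(np.uint8),np.ones((3,3)))>0
    P=world(p,m&(C[:,:,0]>C[:,:,2]+50)); 
    for _ in range(4):
        c=np.median(P,0); n=np.linalg.svd(P-P.mean(0),full_matrices=False)[2][2]; e=(P-P.mean(0))@n; P=P[abs(e)<max(.003,2*e.std())]
    print(cam,len(P),"n",n*np.sign(-n[0]),"c",P.mean(0),"yaw",np.degrees(np.arctan2(n[1],n[0])),"tilt",np.degrees(np.arcsin(n[2])),e.std())
    # case rim at z~0.09
    a=world(p,np.ones((400,640),bool)); r=a[(abs(a[:,2]-.09)<.006)&(a[:,0]>.48)&(a[:,0]<.72)&(abs(a[:,1])<.16)]
    h=cv2.minAreaRect((r[:,:2]*1000).astype(np.float32)); print(h, len(r))
    q=world(p,m); print("max z",np.percentile(q[:,2],99))
a=bot.camera("top");b=bot.camera("scene")
cv2.imwrite("pics/two.png",np.vstack([cv2.resize(x["color"][95:295,140:540,::-1],(600,300),interpolation=cv2.INTER_CUBIC) for x in(a,b)]))
```

```text
top 894 n [-0.959  0.145  0.244] c [ 0.664 -0.004  0.154] yaw 171.39689436558487 tilt 14.1398684980617 0.001259509464960836
((589.772705078125, 8.850921630859375), (220.44970703125, 125.10846710205078), 80.84583282470703) 334
max z 0.204548327549259
scene 598 n [-0.961  0.142  0.236] c [0.682 0.026 0.177] yaw -8.388834571356083 tilt -13.660126207389432 0.0008598255778386059
((594.264404296875, 12.35748291015625), (225.40658569335938, 131.6070098876953), 81.37517547607422) 390
max z 0.2436528044937991
```

View pics/two.png

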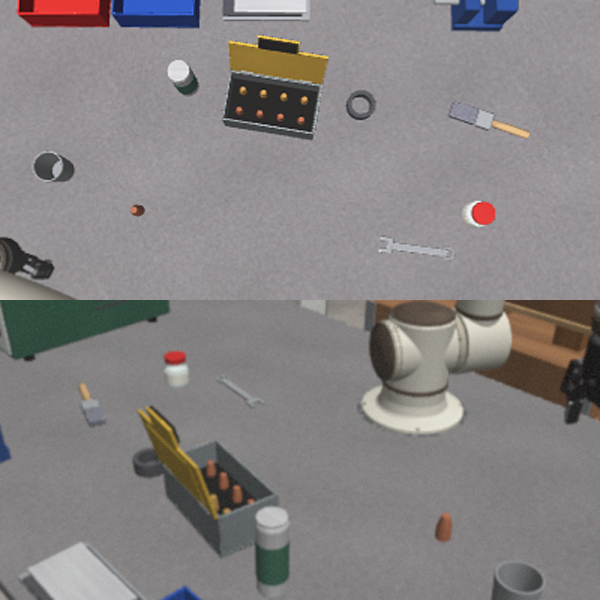

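```bash
cat >> h.py <<'E'
from scipy.spatial.transform import Rotation as Ro
yaw=np.radians(-8.5); H=np.array([.651,.002,.09]); ex=np.array([np.cos(yaw),np.sin(yaw),0]); ey=np.array([-ex[1],ex[0],0]); ez=np.array([0,0,1.])
def pose(X,Z,a,L=0.):   # case-plane coords relative to hinge (m), tilt a deg (0 down, 90 forward)
    a=np.radians(a); d=np.sin(a)*ex-np.cos(a)*ez; y=np.cos(a)*ex+np.sin(a)*ez
    return H+X*ex+Z*ez+L*ey, Ro.from_matrix(np.stack([np.cross(y,d),y,d],1))
def catch(th,g=0.,r=.138): # flush under lid at th
    c,s=np.cos(th),np.sin(th); return pose(-r*c-(.0205+g)*s, r*s-(.0205+g)*c, 90-np.degrees(th))
def cur():
    o=bot.get_obs(); return np.array(o["ee_pos"]),Ro.from_euler("xyz",o["tcp_rot"],degrees=True)
def rel(a,b):
    print("lin",((b[0]-a[0])*100).round(2).tolist(),"rot",(b[1]*a[1].inv()).as_rotvec().round(3).tolist(), "->",b[0].round(3))
E
python3 - <<'E'
from h import *
c=cur(); rel(c,pose(-.20,.10,60)); rel(c,pose(-.17,-.0205,90))
p=bot.camera("wrist"); T=np.linalg.inv(np.array(p["world_to_cam"])); print("cam in tool",c[1].inv().apply(T[:3,3]-c[0]))
E
```

```text
lin [21.95, -46.63, -1.51] rot [0.527, -0.984, -1.155] -> [0.453 0.032 0.19 ]
lin [24.92, -47.08, -13.56] rot [0.785, -1.465, -0.993] -> [0.483 0.027 0.069]
cam in tool [ 0.07721499  0.00059856 -0.16890501]
```

Request:
{"fn": "play_rows", "kwargs": {"targets": [{"grip": 255,"linear": [0,0,8],"delta_rot": [0,0,0]},{"grip": 255,"linear": [0,0,12],"delta_rot": [0,0,0]},{"grip": 255,"linear": [22,-46.6,12],"delta_rot": [0.527,-0.984,-1.155]},{"grip": 255,"linear": [22,-46.6,12],"delta_rot": [0.527,-0.984,-1.155]},{"grip": 255,"linear": [22,-46.6,12],"delta_rot": [0.527,-0.984,-1.155]},{"grip": 255,"linear": [22,-46.6,12],"delta_rot": [0.527,-0.984,-1.155]},{"grip": 255,"linear": [22,-46.6,12],"delta_rot": [0.527,-0.984,-1.155]},{"grip": 255,"linear": [22,-46.6,12],"delta_rot": [0.527,-0.984,-1.155]},{"grip": 255,"linear": [22,-46.6,12],"delta_rot": [0.527,-0.984,-1.155]},{"grip": 255,"linear": [22,-46.6,12],"delta_rot": [0.527,-0.984,-1.155]}], "force": 30}}

```text
time: 2.65
ee_pos: [0.4144, 0.1512, 0.3267]
tcp_rot: [135.8, 8.2, 99.1]
wrist_force: [0.9, 2.2, 1.5]
opening: -0.0001
grasp_force: 0.0
```

Request:
{"fn": "play_rows", "kwargs": {"targets": [{"grip": 255,"linear": [0,0,0],"delta_rot": [0,0,0]}]}}

```text
time: 2.75
ee_pos: [0.4153, 0.1504, 0.3261]
tcp_rot: [135.9, 8.2, 99.0]
wrist_force: [-0.2, 0.2, 0.3]
opening: 0.0001
grasp_force: 0.0
```

Run:
```python
from h import *
c=cur(); print(c[0],bot.get_obs()["q"],bot.get_obs()["time"]);rel(c,pose(-.20,.15,60)); rel(c,pose(-.19,-.0205,90))
```

```text
[0.41531242 0.15039423 0.32612193] [ 37.02520614 -48.49961595 -27.25954988  72.66249914 -24.69525178
 105.97385625] 2.75
lin [3.79, -11.88, -8.61] rot [0.144, -0.277, -0.283] -> [0.453 0.032 0.24 ]
lin [4.78, -12.03, -25.66] rot [0.139, -0.8, -0.231] -> [0.463 0.03  0.069]
```

Run:
```python
from h import *
c=cur(); rel(c,pose(-.20,-.03,45)); rel(c,pose(-.19,-.03,60))
```

```text
lin [3.79, -11.88, -26.61] rot [0.143, -0.014, -0.303] -> [0.453 0.032 0.06 ]
lin [4.78, -12.03, -26.61] rot [0.144, -0.277, -0.283] -> [0.463 0.03  0.06 ]
```

Request:
{"fn": "play_rows", "kwargs": {"targets": [{"grip": 255,"linear": [3.8,-11.9,-18],"delta_rot": [0.143,-0.014,-0.303]},{"grip": 255,"linear": [3.8,-11.9,-18],"delta_rot": [0.143,-0.014,-0.303]},{"grip": 255,"linear": [3.8,-11.9,-18],"delta_rot": [0.143,-0.014,-0.303]},{"grip": 255,"linear": [3.8,-11.9,-18],"delta_rot": [0.143,-0.014,-0.303]},{"grip": 255,"linear": [3.8,-11.9,-18],"delta_rot": [0.143,-0.014,-0.303]}]}}

```text
time: 3.25
ee_pos: [0.49, 0.0561, 0.1559]
tcp_rot: [136.8, 0.8, 81.2]
wrist_force: [0.6, 0.7, -0.8]
opening: 0.0
grasp_force: 0.0
```

Run:
```python
from h import *
o=bot.get_obs(); c=cur(); print(c[0],o["q"],o["time"]);rel(c,pose(-.20,-.03,45)); rel(c,pose(-.19,-.03,60))
```

```text
[0.4900194  0.05610829 0.15594488] [ 18.12332443 -48.50593501 -46.36049567  52.42292048 -18.56935423
 109.81517301] 3.25
lin [-3.68, -2.45, -9.59] rot [0.009, -0.033, 0.005] -> [0.453 0.032 0.06 ]
lin [-2.69, -2.6, -9.59] rot [-0.031, -0.292, 0.007] -> [0.463 0.03  0.06 ]
```

```bash
cat > kin.py <<'E'
from h import *
from scipy.optimize import least_squares
Q=[[64.859,4.979,10.078,95.1,0,90],[37.02520614,-48.49961595,-27.25954988,72.66249914,-24.69525178,105.97385625],[18.12332443,-48.50593501,-46.36049567,52.42292048,-18.56935423,109.81517301]]
P=[[.234,.498,.2045],[0.41531242,0.15039423,0.32612193],[0.4900194,0.05610829,0.15594488]]
E=[[-179.922,.001,154.858],[135.9,8.2,99.0],[136.8,.8,81.2]]
def fk(p,q,sg=1):
    h,L1,Lx,Lz,t,s,r0=p; q=np.radians(q); R1=Ro.from_euler("z",q[0])
    b=q[1]-q[2]; f=b+q[3]
    u=lambda x:np.array([np.cos(x),0,-np.sin(x)])   # down-pitch angle
    n=lambda x:np.array([np.sin(x),0,np.cos(x)])
    w=np.array([r0,0,h])+L1*n(q[1])+Lx*u(b)+Lz*n(b)+s*u(f)
    d=np.cos(q[4])*u(f)+sg*np.sin(q[4])*np.array([0,1,0])
    return R1.apply(w+t*d),R1.apply(d)
def fit():
    best=None
    for sg in(1,-1):
        res=lambda p:np.r_[np.concatenate([(fk(p,q,sg)[0]-x)*100 for q,x in zip(Q,P)]),.02*(p-np.array([.3,.4,.4,0,.25,.08,0]))]
        r=least_squares(res,[.3,.4,.4,0,.25,.08,0])
        if best is None or r.cost<best[0].cost: best=(r,sg)
    return best
E
python3 - <<'E'
from kin import *
np.set_printoptions(precision=3,suppress=True)
r,sg=fit(); print(r.x,sg,r.fun)
for q,e in zip(Q,E): print(fk(r.x,q,sg)[1],Ro.from_euler("xyz",e,degrees=True).as_matrix()[:,2])
lo=[-179,-48.5,-65.8,-126,-82.7];hi=[179,103.8,70.7,130.5,87.1]
def ik(po):
    tgt,R=po; d=R.as_matrix()[:,2]; best=None
    for g in([10,-30,-20,70,-15],[0,30,20,60,0],[0,0,0,60,0]):
        f=lambda q:np.r_[(fk(r.x,q,sg)[0]-tgt)*100,(fk(r.x,q,sg)[1]-d)*30]
        s=least_squares(f,g,bounds=(lo,hi))
        if best is None or s.cost<best.cost: best=s
    return best
for a in(30,40,45,50,60,75,90):
    k=np.radians(a); sa,ca=np.sin(k),np.cos(k)
    X=-.16+.02*sa-.0145*ca; Z=-.006-.02*ca-.0145*sa
    s=ik(pose(X,Z,a)); print("shut",a,s.cost.round(3),s.x.round(1))
for th in(1.2,1.0,.8,.6): s=ik(catch(th)); print("catch",th,s.cost.round(3),s.x.round(1))
for a in(0,10,20,30): s=ik(pose(.085,.13,a)); print("nudge",a,s.cost.round(3),s.x.round(1))
E
```

```text
[0.151 0.4   0.518 0.038 0.311 0.117 0.003] 1 [-0.023  0.011  0.     0.     0.    -0.    -0.    -0.     0.    -0.003
 -0.     0.002  0.001  0.001  0.001  0.   ]
[-0. -0. -1.] [-0.001 -0.001 -1.   ]
[ 0.704  0.008 -0.71 ] [ 0.703  0.008 -0.711]
[ 0.675 -0.114 -0.729] [ 0.675 -0.115 -0.729]
shut 30 0.0 [  8.3 -36.4 -45.1  52.4  -8.3]
shut 40 0.0 [ 10.5 -47.  -54.9  43.6 -12.1]
shut 45 0.613 [ 12.1 -48.5 -57.6  39.4 -14.8]
shut 50 3.21 [ 14.3 -48.5 -59.7  34.5 -18.4]
shut 60 11.31 [ 19.6 -48.5 -65.8  21.  -27.6]
shut 75 40.318 [ 25.2 -48.5 -65.8  16.8 -37. ]
shut 90 30.679 [  23.1   43.1  -65.8 -123.2  -34.6]
catch 1.2 0.0 [  3.5 -12.6  -9.1  72.7  -4.3]
catch 1.0 0.0 [  5.9 -27.7 -26.2  59.6  -7.7]
catch 0.8 0.0 [  8.8 -42.4 -42.4  47.2 -11.9]
catch 0.6 3.893 [ 13.6 -48.5 -52.6  36.  -19.3]
nudge 0 0.0 [ -0.8  38.   54.3 106.4  -0. ]
nudge 10 0.0 [-0.2 22.6 32.  89.5 -1.4]
nudge 20 0.0 [ 0.5 10.7 15.2 74.8 -3.1]
nudge 30 0.0 [ 1.2  0.4  0.7 60.7 -4.8]
```

Run:
```python
from h import *
c=cur(); 
for k in [(-.17,.20,25),(-.10,.22,20),(.0825,.22,20),(.0825,.138,20)]: rel(c,pose(*k))
```

```text
lin [-0.72, -2.9, 13.41] rot [0.061, 0.312, 0.002] -> [0.483 0.027 0.29 ]
lin [6.21, -3.93, 15.41] rot [0.074, 0.398, 0.002] -> [0.552 0.017 0.31 ]
lin [24.26, -6.63, 15.41] rot [0.074, 0.398, 0.002] -> [ 0.733 -0.01   0.31 ]
lin [24.26, -6.63, 7.21] rot [0.074, 0.398, 0.002] -> [ 0.733 -0.01   0.228]
```

Request:
{"fn": "play_rows", "kwargs": {"targets": [{"grip": 255,"linear": [-0.7,-2.9,13.4],"delta_rot": [0.061,0.312,0.002]},{"grip": 255,"linear": [-0.7,-2.9,13.4],"delta_rot": [0.061,0.312,0.002]},{"grip": 255,"linear": [-0.7,-2.9,13.4],"delta_rot": [0.061,0.312,0.002]},{"grip": 255,"linear": [6.2,-3.9,15.4],"delta_rot": [0.074,0.398,0.002]},{"grip": 255,"linear": [6.2,-3.9,15.4],"delta_rot": [0.074,0.398,0.002]},{"grip": 255,"linear": [24.3,-6.6,15.4],"delta_rot": [0.074,0.398,0.002]},{"grip": 255,"linear": [24.3,-6.6,15.4],"delta_rot": [0.074,0.398,0.002]},{"grip": 255,"linear": [24.3,-6.6,15.4],"delta_rot": [0.074,0.398,0.002]},{"grip": 255,"linear": [24.3,-6.6,15.4],"delta_rot": [0.074,0.398,0.002]},{"grip": 255,"linear": [24.3,-6.6,15.4],"delta_rot": [0.074,0.398,0.002]}]}}

```text
time: 4.25
ee_pos: [0.736, -0.0094, 0.3077]
tcp_rot: [160.2, 0.0, 81.5]
wrist_force: [-0.2, -0.1, -0.5]
opening: -0.0001
grasp_force: 0.0
```

Run:
```python
from h import *
c=cur(); print(c[0],bot.get_obs()["time"])
for k in [(.0825,.22,20),(.0825,.138,20)]: rel(c,pose(*k))
p=bot.camera("top"); save(p,"t1.png")
```

```text
[ 0.73598295 -0.00937375  0.30774956] 4.25
lin [-0.34, -0.08, 0.23] rot [0.0, -0.004, 0.001] -> [ 0.733 -0.01   0.31 ]
lin [-0.34, -0.08, -7.97] rot [0.0, -0.004, 0.001] -> [ 0.733 -0.01   0.228]
```

Request:
{"fn": "play_rows", "kwargs": {"targets": [{"grip": 255,"linear": [0,0,-4],"delta_rot": [0,0,0]},{"grip": 255,"linear": [0,0,-8],"delta_rot": [0,0,0]},{"grip": 255,"linear": [0,0,-8],"delta_rot": [0,0,0]},{"grip": 255,"linear": [0,0,-8],"delta_rot": [0,0,0]}]}}

```text
time: 4.7
ee_pos: [0.7323, -0.009, 0.2339]
tcp_rot: [159.9, 0.0, 81.5]
wrist_force: [0.5, -0.5, 1.8]
opening: 0.0004
grasp_force: 0.0
```

```bash
cat >> h.py <<'E'
def lid(p):
    """lid angle from yellow pixels in the picture, using the plane through the hinge axis"""
    C=p["color"].astype(int); m=(C[:,:,0]>C[:,:,2]+60)&(C[:,:,1]>C[:,:,2]+30)
    q=world(p,m)-H; X=q@ex; L=q@ey; Z=q[:,2]; k=(abs(L)<.12)&(np.hypot(X,Z)<.175)&(np.hypot(X,Z)>.05)&(Z>-.01)
    return np.median(np.arctan2(Z[k],-X[k])),np.percentile(np.arctan2(Z[k],-X[k]),[10,90]),k.sum()
E
python3 - <<'E'
from h import *
c=cur(); print(c[0],bot.get_obs()["wrist_force"])
for n in("top","scene"):
    p=bot.camera(n); print(n,lid(p)); save(p,n+"2.png")
    im=p["color"][95:245,220:440] if n=="top" else p["color"][130:280,200:420]
    cv2.imwrite(f"pics/{n}2c.png",cv2.resize(im[:,:,::-1],(660,450)))
a=cv2.imread("pics/top2c.png");b=cv2.imread("pics/scene2c.png"); cv2.imwrite("pics/b2.png",cv2.resize(np.vstack([a,b]),(440,600)))
# move along -ex: rel
c=pose(0,0,20)
for d in(.06,.07,.08,.085): print(d,(-d*ex*100).round(2))
E
```

```text
[ 0.73232484 -0.00902116  0.23393763] [ 0.54727559 -0.49133091  1.75312561]
top (np.float64(1.7917951521168822), array([1.76643657, 1.81950287]), np.int64(155))
scene (np.float64(1.852823982025221), array([1.82025283, 1.87865032]), np.int64(378))
0.06 [-5.93  0.89 -0.  ]
0.07 [-6.92  1.03 -0.  ]
0.08 [-7.91  1.18 -0.  ]
0.085 [-8.41  1.26 -0.  ]
```

View pics/b2.png

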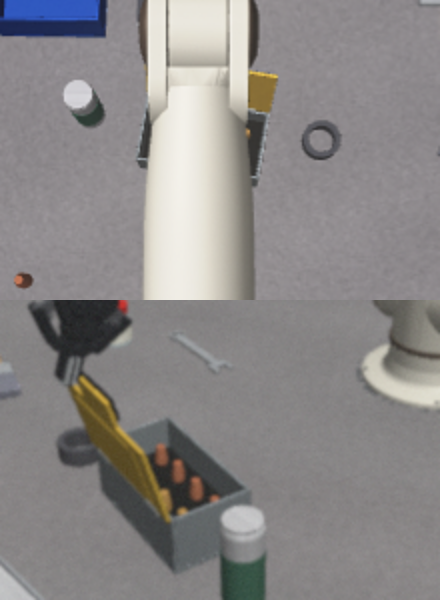

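Request:
{"fn": "play_rows", "kwargs": {"targets": [{"grip": 255,"linear": [-0.6,0.1,0],"delta_rot": [0,0,0]},{"grip": 255,"linear": [-1.2,0.2,0],"delta_rot": [0,0,0]},{"grip": 255,"linear": [-1.8,0.3,0],"delta_rot": [0,0,0]},{"grip": 255,"linear": [-2.3,0.3,0],"delta_rot": [0,0,0]},{"grip": 255,"linear": [-2.8,0.4,0],"delta_rot": [0,0,0]},{"grip": 255,"linear": [-3.3,0.5,0],"delta_rot": [0,0,0]},{"grip": 255,"linear": [-3.8,0.6,0],"delta_rot": [0,0,0]},{"grip": 255,"linear": [-4.3,0.6,0],"delta_rot": [0,0,0]},{"grip": 255,"linear": [-4.7,0.7,0],"delta_rot": [0,0,0]},{"grip": 255,"linear": [-5.0,0.75,0],"delta_rot": [0,0,0]}]}}

```text
time: 5.8
ee_pos: [0.6827, -0.002, 0.2322]
tcp_rot: [159.9, 0.0, 81.4]
wrist_force: [0.3, 0.2, 0.3]
opening: 0.0
grasp_force: 0.0
```

Run:
```python
from h import *
o=bot.get_obs(); c=cur(); q=c[0]-H; print(c[0],"X",q@ex,"Z",q[2],o["wrist_force"])
p=bot.camera("scene"); print(lid(p)); cv2.imwrite("pics/s3.png",cv2.resize(p["color"][130:280,200:420,::-1],(660,450)))
```

```text
[ 0.68266912 -0.00197147  0.23217356] X 0.03190828123061485 Z 0.14217356455548122 [0.29886692 0.20166879 0.33481878]
(np.float64(1.8513245182162512), array([1.8207855 , 1.87577879]), np.int64(396))
```

View pics/s3.png

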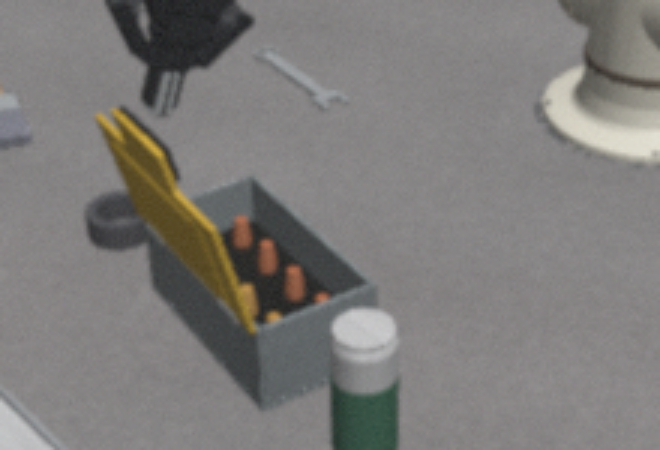

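Run:
```python
from h import *
np.set_printoptions(precision=3,suppress=True)
p=bot.camera("scene"); m=np.zeros((400,640),bool); m[150:170,245:266]=1
q=world(p,m)-H; X=q@ex;L=q@ey
k=(abs(X)<.12)&(abs(L)<.1); i=np.argsort(q[k][:,2])
A=np.stack([X[k],L[k],q[k][:,2]],1)[i]; print(A[::6])
C=bot.camera("scene")
T=np.array(p["world_to_cam"])
for w in (cur()[0],H+.0395*ex+.155*ez,H+.0395*ex+.155*ez+.045*ey,H+.0395*ex+.155*ez-.045*ey):
    v=T[:3,:3]@w+T[:3,3]; uv=cv2.projectPoints(np.array([[v[0],-v[1],-v[2]]]),np.zeros(3),np.zeros(3),K(p),np.array(p["dist_coeffs"],float))[0].ravel()
    print(w,uv,"crop",(uv-[200,130])*3)
```

```text
[[ 0.034 -0.016  0.157]
 [ 0.008  0.008  0.171]
 [ 0.026  0.012  0.173]
 [ 0.012  0.011  0.174]
 [ 0.03  -0.007  0.176]
 [ 0.025  0.01   0.177]
 [ 0.007  0.006  0.178]
 [ 0.017  0.011  0.181]
 [ 0.032  0.003  0.182]
 [ 0.022  0.011  0.183]
 [ 0.011  0.009  0.184]
 [ 0.022  0.005  0.185]
 [ 0.008  0.01   0.186]
 [ 0.029  0.005  0.187]
 [ 0.028 -0.002  0.189]
 [ 0.023  0.009  0.19 ]
 [ 0.028  0.008  0.191]
 [ 0.029  0.004  0.192]
 [ 0.025  0.008  0.193]
 [ 0.012  0.014  0.194]
 [ 0.018  0.005  0.195]
 [ 0.021  0.005  0.196]
 [ 0.018  0.005  0.198]
 [ 0.015  0.01   0.199]
 [ 0.01   0.016  0.2  ]
 [ 0.014  0.009  0.201]
 [ 0.025 -0.002  0.202]
 [ 0.007  0.006  0.203]
 [-0.     0.013  0.204]
 [ 0.003  0.014  0.205]
 [-0.     0.013  0.207]
 [-0.006  0.012  0.207]
 [-0.003  0.013  0.208]
 [ 0.02   0.007  0.21 ]
 [-0.006  0.014  0.211]
 [ 0.009  0.012  0.212]
 [ 0.017  0.011  0.213]
 [ 0.014  0.011  0.215]
 [ 0.03   0.012  0.22 ]]
[ 0.683 -0.002  0.232] [248.944 176.719] crop [146.831 140.156]
[ 0.69  -0.004  0.245] [245.618 172.952] crop [136.853 128.857]
[0.697 0.041 0.245] [253.881 180.847] crop [161.642 152.542]
[ 0.683 -0.048  0.245] [237.808 165.491] crop [113.424 106.472]
```

Run:
```python
from h import *
p=bot.camera("scene"); T=np.array(p["world_to_cam"]); c=cur(); d=c[1].as_matrix()[:,2]
for s in range(-10,70,6):
    w=c[0]-d*s/1000
    v=T[:3,:3]@w+T[:3,3]; uv=cv2.projectPoints(np.array([[v[0],-v[1],-v[2]]]),np.zeros(3),np.zeros(3),K(p),np.array(p["dist_coeffs"],float))[0].ravel()
    i,j=int(round(uv[1])),int(round(uv[0])); print(s,uv.round(1),p["color"][i,j],"depth",p["range_z"][i,j].round(3),"expected",(-v[2]).round(3))
cv2.imwrite("pics/s4.png",cv2.resize(p["color"][140:200,220:290,::-1],(700,600),interpolation=cv2.INTER_NEAREST))
```

```text
-10 [248.  180.4] [89 76 32] depth 1.109 expected 1.125
-4 [248.5 178.2] [194 161  65] depth 1.09 expected 1.122
2 [249.1 176. ] [170 142  59] depth 1.099 expected 1.12
8 [249.6 173.8] [71 71 72] depth 1.105 expected 1.118
14 [250.2 171.6] [128 125 125] depth 1.599 expected 1.116
20 [250.7 169.4] [125 121 124] depth 1.626 expected 1.114
26 [251.3 167.1] [112 115 116] depth 1.1 expected 1.112
32 [251.8 164.9] [115 116 118] depth 1.094 expected 1.11
38 [252.4 162.6] [101 105 107] depth 0.0 expected 1.107
44 [253.  160.4] [110 115 116] depth 1.093 expected 1.105
50 [253.5 158.1] [120 121 123] depth 1.093 expected 1.103
56 [254.1 155.8] [113 114 115] depth 1.09 expected 1.101
62 [254.6 153.5] [ 97  99 100] depth 1.089 expected 1.099
68 [255.2 151.2] [41 40 46] depth 1.081 expected 1.097
```

View pics/s4.png

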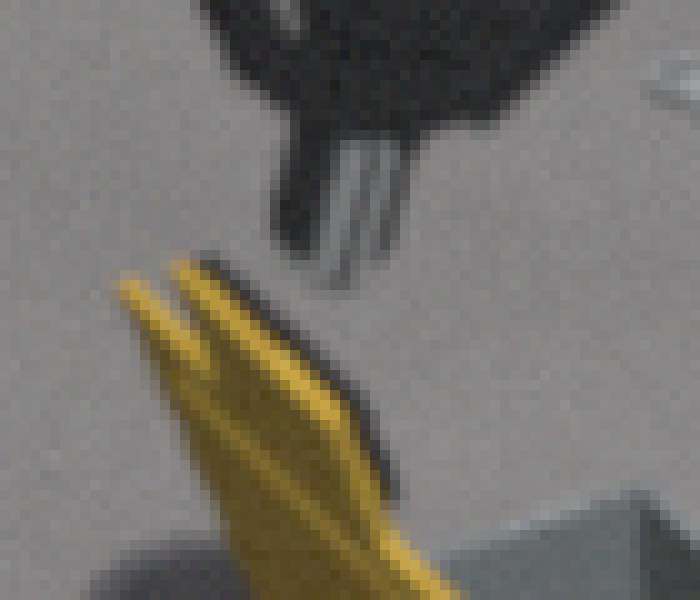

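Run:
```python
from h import *
print(bot.hold_point_z, bot.get_obs()["opening"], bot.get_obs()["time"])
c=cur(); q=c[0]-H; print(q@ex,q@ey,q[2])
# go back over lip and behind
for k in [(.032,.19,20),(.095,.19,20),(.095,.12,20)]: rel(c,pose(*k))
```

```text
0.0187 7.492671075072513e-05 6.0
0.03233157977161797 0.0007424134470072185 0.14217106498597443
lin [-0.04, -0.07, 4.78] rot [0.001, 0.002, 0.001] -> [ 0.683 -0.003  0.28 ]
lin [6.19, -1.0, 4.78] rot [0.001, 0.002, 0.001] -> [ 0.745 -0.012  0.28 ]
lin [6.19, -1.0, -2.22] rot [0.001, 0.002, 0.001] -> [ 0.745 -0.012  0.21 ]
```

Request:
{"fn": "play_rows", "kwargs": {"targets": [{"grip": 255,"linear": [0,0,4.8],"delta_rot": [0,0,0]},{"grip": 255,"linear": [0,0,4.8],"delta_rot": [0,0,0]},{"grip": 255,"linear": [5.7,-0.95,4.8],"delta_rot": [0,0,0]},{"grip": 255,"linear": [5.7,-0.95,4.8],"delta_rot": [0,0,0]},{"grip": 255,"linear": [5.7,-0.95,4.8],"delta_rot": [0,0,0]},{"grip": 255,"linear": [5.7,-0.95,1],"delta_rot": [0,0,0]},{"grip": 255,"linear": [5.7,-0.95,-1.7],"delta_rot": [0,0,0]},{"grip": 255,"linear": [5.7,-0.95,-1.7],"delta_rot": [0,0,0]},{"grip": 255,"linear": [5.7,-0.95,-1.7],"delta_rot": [0,0,0]}]}}

```text
time: 6.9
ee_pos: [0.7397, -0.0114, 0.2168]
tcp_rot: [159.8, 0.0, 81.4]
wrist_force: [-0.4, 0.2, -0.2]
opening: 0.0
grasp_force: 0.0
```

```bash
cat >> kin.py <<'E'
r,sg=fit()
lo=[-179,-48.5,-65.8,-126,-82.7];hi=[179,103.8,70.7,130.5,87.1]
def ik(po):
    tgt,R=po; d=R.as_matrix()[:,2]; best=None
    for g in([10,-30,-20,70,-15],[0,30,20,60,0],[0,0,0,60,0]):
        f=lambda q:np.r_[(fk(r.x,q,sg)[0]-tgt)*100,(fk(r.x,q,sg)[1]-d)*30]
        s=least_squares(f,g,bounds=(lo,hi))
        if best is None or s.cost<best.cost: best=s
    return best
def cat(th,a,g=0.,sc=.036):
    c,s=np.cos(th),np.sin(th); k=np.radians(a); d=np.array([np.sin(k),-np.cos(k)]); y=np.array([np.cos(k),np.sin(k)])
    C=.16*np.array([-c,s])+.006*np.array([-s,-c]); P=C+sc*d-(.0145+g)*y
    return pose(P[0],P[1],a)
E
python3 - <<'E'
from kin import *
c=cur(); q=c[0]-H; print("now",q@ex,q@ey,q[2],bot.get_obs()["wrist_force"])
p=bot.camera("scene"); print(lid(p)); cv2.imwrite("pics/s5.png",cv2.resize(p["color"][130:280,200:420,::-1],(660,450)))
for th,a in((1.15,22),(1.0,28),(.8,32),(.6,36),(.4,40),(.2,40),(0,40),(-.1,40),(0,36)):
    P=cat(th,a); s=ik(P); print(th,a,s.cost.round(3),s.x.round(1),P[0].round(3))
E
```

```text
now 0.08966229838189059 -0.00016325794822773528 0.12681039664008392 [-0.39567111  0.23521035 -0.18959444]
(np.float64(1.8515311378807608), array([1.81911741, 1.87699529]), np.int64(366))
1.15 22 0.0 [  3.6 -13.9 -12.2  70.2  -4.5] [0.581 0.012 0.195]
1.0 28 0.0 [  5.  -22.5 -22.1  63.   -6.3] [0.565 0.015 0.183]
0.8 32 0.0 [  6.4 -30.  -30.9  57.9  -7.8] [0.543 0.018 0.162]
0.6 36 0.0 [  7.9 -37.  -39.4  52.6  -9.5] [0.526 0.021 0.138]
0.4 40 0.0 [  9.3 -43.3 -47.7  47.  -11.3] [0.515 0.022 0.11 ]
0.2 40 0.0 [  9.8 -44.7 -51.8  44.4 -11.6] [0.507 0.024 0.079]
0 40 0.0 [  9.9 -44.6 -55.2  40.8 -11.7] [0.505 0.024 0.047]
-0.1 40 0.0 [  9.8 -43.8 -56.6  38.6 -11.6] [0.506 0.024 0.031]
0 36 0.0 [  9.1 -40.6 -51.4  44.5 -10.2] [0.502 0.024 0.046]
```

View pics/s5.png

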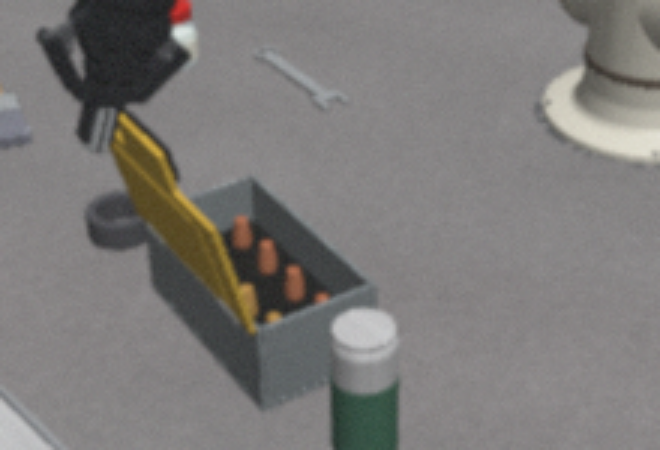

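Request:
{"fn": "play_rows", "kwargs": {"targets": [{"grip": 255,"linear": [-0.6,0.1,0],"delta_rot": [0,0,0]},{"grip": 255,"linear": [-1.2,0.2,0],"delta_rot": [0,0,0]},{"grip": 255,"linear": [-1.8,0.3,0],"delta_rot": [0,0,0]},{"grip": 255,"linear": [-2.3,0.3,0],"delta_rot": [0,0,0]},{"grip": 255,"linear": [-2.8,0.4,0],"delta_rot": [0,0,0]},{"grip": 255,"linear": [-3.3,0.5,0],"delta_rot": [0,0,0]},{"grip": 255,"linear": [-3.8,0.6,0],"delta_rot": [0,0,0]},{"grip": 255,"linear": [-4.3,0.6,0],"delta_rot": [0,0,0]},{"grip": 255,"linear": [-4.8,0.7,0],"delta_rot": [0,0,0]},{"grip": 255,"linear": [-5.3,0.8,0],"delta_rot": [0,0,0]}]}}

```text
time: 7.95
ee_pos: [0.6892, -0.0039, 0.2208]
tcp_rot: [159.3, -0.0, 81.4]
wrist_force: [2.7, -1.7, 18.9]
opening: -0.0001
grasp_force: 7.3
```

Run:
```python
from h import *
c=cur(); q=c[0]-H; print("now",q@ex,q@ey,q[2],bot.get_obs()["wrist_force"])
p=bot.camera("scene"); print(lid(p))
```

```text
now 0.03869181086349001 -0.00018892843392504885 0.1308000234290929 [ 2.71666889 -1.69378854 18.94271908]
(np.float64(1.675626236574049), array([1.64335746, 1.70300596]), np.int64(426))
```

Request:
{"fn": "play_rows", "kwargs": {"targets": [{"grip": 255,"linear": [0,0,0.5],"delta_rot": [0,0,0]},{"grip": 255,"linear": [0,0,1.0],"delta_rot": [0,0,0]},{"grip": 255,"linear": [0,0,1.0],"delta_rot": [0,0,0]}]}}

```text
time: 8.3
ee_pos: [0.687, -0.0036, 0.2257]
tcp_rot: [159.9, 0.0, 81.4]
wrist_force: [-0.1, 0.8, 0.6]
opening: -0.0003
grasp_force: 0.0
```

Run:
```python
from h import *
c=cur(); q=c[0]-H; print("now",q@ex,q@ey,q[2],bot.get_obs()["wrist_force"],bot.get_obs()["grasp_force"])
p=bot.camera("scene"); print(lid(p)); cv2.imwrite("pics/s6.png",cv2.resize(p["color"][140:240,220:340,::-1],(720,600)))
```

```text
now 0.03643757910448553 -0.0001741764235007692 0.13565266838797221 [-0.09145346  0.84222404  0.63593783] 0.0
(np.float64(1.6629212613019968), array([1.63114247, 1.68962467]), np.int64(429))
```

View pics/s6.png

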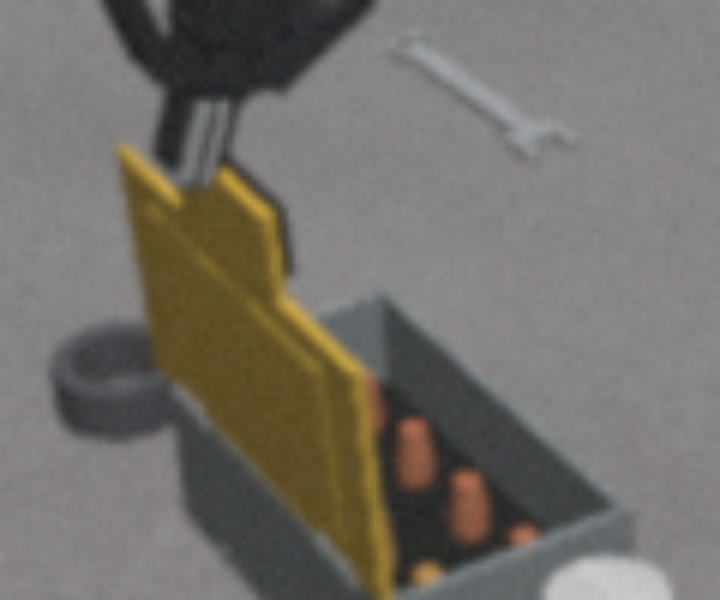

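Request:
{"fn": "play_rows", "kwargs": {"targets": [{"grip": 255,"linear": [0.5,0,0],"delta_rot": [0.019,0.13,0]},{"grip": 255,"linear": [0.5,0,-0.4],"delta_rot": [0.038,0.26,0]},{"grip": 255,"linear": [0.3,0,-1.4],"delta_rot": [0.038,0.26,0]},{"grip": 255,"linear": [0,0,-1.4],"delta_rot": [0.038,0.26,0]},{"grip": 255,"linear": [-0.4,0.05,-1.4],"delta_rot": [0.038,0.26,0]},{"grip": 255,"linear": [-0.8,0.1,-1.4],"delta_rot": [0.038,0.26,0]},{"grip": 255,"linear": [-1.2,0.15,-1.4],"delta_rot": [0.038,0.26,0]}]}}

```text
time: 9.05
ee_pos: [0.674, -0.0019, 0.213]
tcp_rot: [174.8, 0.1, 81.5]
wrist_force: [0.8, 0.0, 0.2]
opening: -0.0002
grasp_force: 0.2
```

Run:
```python
from h import *
c=cur(); q=c[0]-H; o=bot.get_obs(); print("now",q@ex,q@ey,q[2],o["tcp_rot"],o["wrist_force"],o["grasp_force"])
p=bot.camera("scene"); print(lid(p)); cv2.imwrite("pics/s7.png",cv2.resize(p["color"][140:240,220:340,::-1],(720,600)))
```

```text
now 0.02333405733969292 -0.0004118878092804635 0.12295459324449945 [1.74784745e+02 6.18760365e-02 8.14507558e+01] [0.84723391 0.01743167 0.24116287] 0.19109642817056738
(np.float64(1.6210129129502748), array([1.58679403, 1.64923344]), np.int64(456))
```

View pics/s7.png

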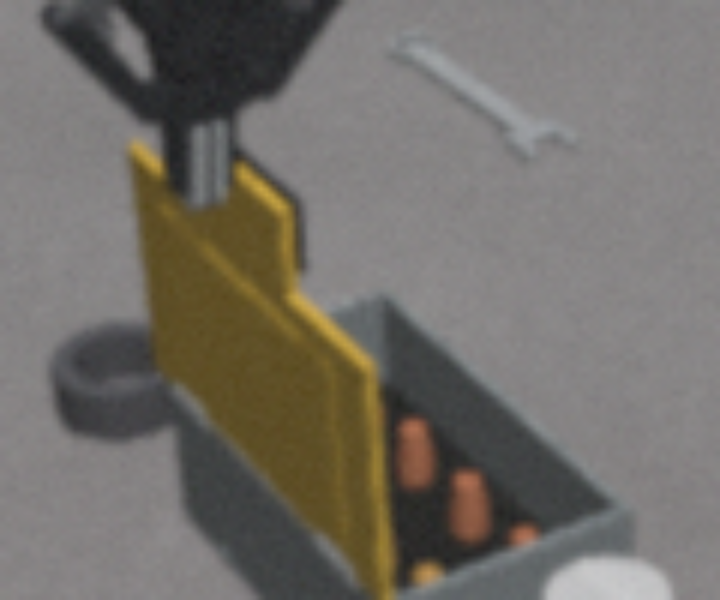

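Request:
{"fn": "play_rows", "kwargs": {"targets": [{"grip": 255,"linear": [-0.5,0.07,0],"delta_rot": [0,0,0]},{"grip": 255,"linear": [-1.0,0.15,0],"delta_rot": [0,0,0]},{"grip": 255,"linear": [-1.5,0.2,0],"delta_rot": [0,0,0]},{"grip": 255,"linear": [-2.0,0.3,0],"delta_rot": [0,0,0]},{"grip": 255,"linear": [-2.4,0.35,0],"delta_rot": [0,0,0]},{"grip": 255,"linear": [-2.8,0.4,0],"delta_rot": [0,0,0]},{"grip": 255,"linear": [-2.8,0.4,0],"delta_rot": [0,0,0]},{"grip": 255,"linear": [-1.5,0.2,0.5],"delta_rot": [0,0,0]},{"grip": 255,"linear": [-1.5,0.2,5.5],"delta_rot": [0,0,0]}]}}

```text
time: 10.0
ee_pos: [0.6589, -0.0002, 0.2593]
tcp_rot: [175.6, 0.2, 81.4]
wrist_force: [1.8, -0.7, -0.2]
opening: -0.0001
grasp_force: 0.0
```

Run:
```python
from kin import *
c=cur(); q=c[0]-H; o=bot.get_obs(); print("now",q@ex,q@ey,q[2],o["tcp_rot"],o["wrist_force"],o["time"])
p=bot.camera("scene"); print(lid(p))
cc=pose(.006,.178,5)   # nominal commanded
for k in [(-.02,.19,10),(-.12,.175,15),(-.13,.15,20)]: rel(c,pose(*k))
for th,a in((1.15,22),(1.1,24),(1.05,25),(1.0,27)): 
  for g in(.0,.01): rel(c,cat(th,a,g))
```

```text
now 0.008128204181898564 -0.0010366490981686912 0.16932843365316444 [175.59954569   0.18643535  81.43091416] [ 1.84784487 -0.65699597 -0.16209969] 10.0
(np.float64(1.4310749169813213), array([1.40461685, 1.47434451]), np.int64(1456))
lin [-2.77, 0.52, 2.07] rot [-0.011, -0.097, 0.001] -> [0.631 0.005 0.28 ]
lin [-12.66, 2.0, 0.57] rot [-0.024, -0.183, 0.002] -> [0.532 0.02  0.265]
lin [-13.65, 2.14, -1.93] rot [-0.037, -0.27, 0.002] -> [0.522 0.021 0.24 ]
lin [-7.79, 1.27, -6.45] rot [-0.042, -0.304, 0.002] -> [0.581 0.012 0.195]
lin [-8.71, 1.41, -6.83] rot [-0.042, -0.304, 0.002] -> [0.572 0.014 0.191]
lin [-8.36, 1.35, -6.82] rot [-0.048, -0.339, 0.002] -> [0.575 0.013 0.191]
lin [-9.26, 1.49, -7.23] rot [-0.048, -0.339, 0.002] -> [0.566 0.015 0.187]
lin [-8.97, 1.45, -7.23] rot [-0.05, -0.356, 0.002] -> [0.569 0.014 0.187]
lin [-9.87, 1.58, -7.65] rot [-0.05, -0.356, 0.002] -> [0.56  0.016 0.183]
lin [-9.5, 1.52, -7.66] rot [-0.055, -0.391, 0.002] -> [0.564 0.015 0.183]
lin [-10.38, 1.66, -8.11] rot [-0.055, -0.391, 0.002] -> [0.555 0.016 0.178]
```

Request:
{"fn": "play_rows", "kwargs": {"targets": [{"grip": 255,"linear": [-4.8,0.7,0],"delta_rot": [-0.02,-0.14,0]},{"grip": 255,"linear": [-9.6,1.5,0],"delta_rot": [-0.04,-0.28,0]},{"grip": 255,"linear": [-12,1.8,-1.5],"delta_rot": [-0.05,-0.356,0.002]},{"grip": 255,"linear": [-10.8,1.7,-6],"delta_rot": [-0.05,-0.356,0.002]},{"grip": 255,"linear": [-9.9,1.6,-8.5],"delta_rot": [-0.05,-0.356,0.002]},{"grip": 255,"linear": [-9.9,1.6,-8.5],"delta_rot": [-0.05,-0.356,0.002]}]}}

```text
time: 10.65
ee_pos: [0.5532, 0.0157, 0.1685]
tcp_rot: [155.3, 0.1, 81.6]
wrist_force: [-1.2, -0.0, -1.6]
opening: 0.0
grasp_force: 0.0
```

```bash
cat > st.py <<'E'
from kin import *
c=cur(); q=c[0]-H; o=bot.get_obs(); print("now",(q@ex).round(4),q[2].round(4),o["tcp_rot"],o["wrist_force"],o["time"])
p=bot.camera("scene"); print(lid(p))
for th,a in((1.05,25),(1.0,27),(.9,29),(.8,32),(.6,36),(.4,40),(.2,40),(.1,40),(0,40),(-.05,40)): print(th,end=" "); rel(c,cat(th,a))
E
python3 st.py
```

```text
now -0.0988 0.0785 [1.55281490e+02 1.08090096e-01 8.15938274e+01] [-1.18019884 -0.03511076 -1.63924276] 10.65
(np.float64(1.3514636503751656), array([1.32420133, 1.39742275]), np.int64(1552))
1.05 lin [1.6, -0.15, 1.85] rot [0.001, -0.005, -0.002] -> [0.569 0.014 0.187]
1.0 lin [1.07, -0.07, 1.42] rot [-0.004, -0.04, -0.002] -> [0.564 0.015 0.183]
0.9 lin [-0.05, 0.1, 0.46] rot [-0.009, -0.074, -0.002] -> [0.553 0.017 0.173]
0.8 lin [-1.0, 0.24, -0.61] rot [-0.017, -0.126, -0.002] -> [0.543 0.018 0.162]
0.6 lin [-2.68, 0.49, -3.08] rot [-0.027, -0.195, -0.001] -> [0.526 0.021 0.138]
0.4 lin [-3.84, 0.66, -5.86] rot [-0.037, -0.264, -0.001] -> [0.515 0.022 0.11 ]
0.2 lin [-4.66, 0.79, -8.95] rot [-0.037, -0.264, -0.001] -> [0.507 0.024 0.079]
0.1 lin [-4.83, 0.81, -10.54] rot [-0.037, -0.264, -0.001] -> [0.505 0.024 0.063]
0 lin [-4.85, 0.81, -12.14] rot [-0.037, -0.264, -0.001] -> [0.505 0.024 0.047]
-0.05 lin [-4.8, 0.81, -12.94] rot [-0.037, -0.264, -0.001] -> [0.505 0.024 0.039]
```

Request:
{"fn": "play_rows", "kwargs": {"targets": [{"grip": 255,"linear": [0.8,-0.1,1.0],"delta_rot": [0,0,0]},{"grip": 255,"linear": [1.6,-0.2,1.9],"delta_rot": [0,0,0]},{"grip": 255,"linear": [1.6,-0.2,1.9],"delta_rot": [0,0,0]},{"grip": 255,"linear": [1.6,-0.2,1.9],"delta_rot": [0,0,0]}]}}

```text
time: 11.1
ee_pos: [0.5792, 0.014, 0.2036]
tcp_rot: [154.2, -0.2, 81.5]
wrist_force: [-0.8, 0.5, 0.8]
opening: -0.0
grasp_force: 0.0
```

```bash
python3 st.py | head -3
```

```text
now -0.0728 0.1136 [ 1.54186339e+02 -1.50114942e-01  8.15398680e+01] [-0.80082865  0.49731528  0.81294889] 11.1
(np.float64(1.252564236542219), array([1.22453521, 1.29655466]), np.int64(1652))
1.05 lin [-1.0, 0.03, -1.65] rot [-0.0, 0.014, -0.001] -> [0.569 0.014 0.187]
```

Request:
{"fn": "play_rows", "kwargs": {"targets": [{"grip": 255,"linear": [-0.6,0.1,-1.0],"delta_rot": [0,0,0]},{"grip": 255,"linear": [-0.8,0.1,-1.5],"delta_rot": [0,0,0]},{"grip": 255,"linear": [-0.8,0.1,-1.5],"delta_rot": [0,0,0]}]}}

```text
time: 11.45
ee_pos: [0.5686, 0.015, 0.1845]
tcp_rot: [154.4, -0.1, 81.6]
wrist_force: [1.0, 0.4, 0.9]
opening: 0.0
grasp_force: 0.0
```

```bash
python3 st.py
```

```text
now -0.0834 0.0945 [ 1.54430163e+02 -8.65581991e-02  8.15620276e+01] [0.99730253 0.37935682 0.94915543] 11.45
(np.float64(1.1343967551992276), array([1.10633474, 1.17835411]), np.int64(1755))
1.05 lin [0.05, -0.07, 0.25] rot [-0.0, 0.01, -0.001] -> [0.569 0.014 0.187]
1.0 lin [-0.47, 0.01, -0.18] rot [-0.005, -0.024, -0.001] -> [0.564 0.015 0.183]
0.9 lin [-1.59, 0.17, -1.14] rot [-0.01, -0.059, -0.001] -> [0.553 0.017 0.173]
0.8 lin [-2.54, 0.32, -2.21] rot [-0.018, -0.111, -0.001] -> [0.543 0.018 0.162]
0.6 lin [-4.23, 0.57, -4.68] rot [-0.028, -0.18, -0.001] -> [0.526 0.021 0.138]
0.4 lin [-5.38, 0.74, -7.46] rot [-0.039, -0.249, -0.001] -> [0.515 0.022 0.11 ]
0.2 lin [-6.2, 0.86, -10.55] rot [-0.039, -0.249, -0.001] -> [0.507 0.024 0.079]
0.1 lin [-6.38, 0.89, -12.14] rot [-0.039, -0.249, -0.001] -> [0.505 0.024 0.063]
0 lin [-6.4, 0.89, -13.74] rot [-0.039, -0.249, -0.001] -> [0.505 0.024 0.047]
-0.05 lin [-6.35, 0.88, -14.54] rot [-0.039, -0.249, -0.001] -> [0.505 0.024 0.039]
```

Lid is about 1.09 rad, finger at the 1.05 pose. I'll hold for the catch.

Request:
{"fn": "play_rows", "kwargs": {"targets": [{"grip": 255,"linear": [0,0,0],"delta_rot": [0,0,0]},{"grip": 255,"linear": [0,0,0],"delta_rot": [0,0,0]},{"grip": 255,"linear": [0,0,0],"delta_rot": [0,0,0]},{"grip": 255,"linear": [0,0,0],"delta_rot": [0,0,0]},{"grip": 255,"linear": [0,0,0],"delta_rot": [0,0,0]}]}}

```text
time: 12.0
ee_pos: [0.5691, 0.0149, 0.1853]
tcp_rot: [154.4, -0.1, 81.6]
wrist_force: [0.3, 0.1, 0.6]
opening: -0.0001
grasp_force: 0.5
```

```bash
python3 st.py
python3 - <<'E'
from h import *
p=bot.camera("scene"); print(lid(p)); cv2.imwrite("pics/s8.png",cv2.resize(p["color"][140:240,220:340,::-1],(720,600)))
E
```

```text
now -0.0829 0.0953 [ 1.54350571e+02 -1.06241270e-01  8.15542129e+01] [0.28580623 0.05618981 0.60090875] 12.0
(np.float64(1.0955592741141214), array([1.06778477, 1.14017534]), np.int64(1775))
1.05 lin [0.01, -0.07, 0.17] rot [-0.0, 0.011, -0.001] -> [0.569 0.014 0.187]
1.0 lin [-0.52, 0.01, -0.26] rot [-0.005, -0.023, -0.001] -> [0.564 0.015 0.183]
0.9 lin [-1.64, 0.17, -1.23] rot [-0.01, -0.058, -0.001] -> [0.553 0.017 0.173]
0.8 lin [-2.59, 0.32, -2.3] rot [-0.018, -0.109, -0.001] -> [0.543 0.018 0.162]
0.6 lin [-4.27, 0.57, -4.76] rot [-0.028, -0.178, -0.001] -> [0.526 0.021 0.138]
0.4 lin [-5.43, 0.74, -7.55] rot [-0.039, -0.247, -0.001] -> [0.515 0.022 0.11 ]
0.2 lin [-6.25, 0.86, -10.63] rot [-0.039, -0.247, -0.001] -> [0.507 0.024 0.079]
0.1 lin [-6.42, 0.89, -12.22] rot [-0.039, -0.247, -0.001] -> [0.505 0.024 0.063]
0 lin [-6.44, 0.89, -13.82] rot [-0.039, -0.247, -0.001] -> [0.505 0.024 0.047]
-0.05 lin [-6.39, 0.89, -14.62] rot [-0.039, -0.247, -0.001] -> [0.505 0.024 0.039]
(np.float64(1.096174954684821), array([1.06765571, 1.14317222]), np.int64(1779))
```

View pics/s8.png

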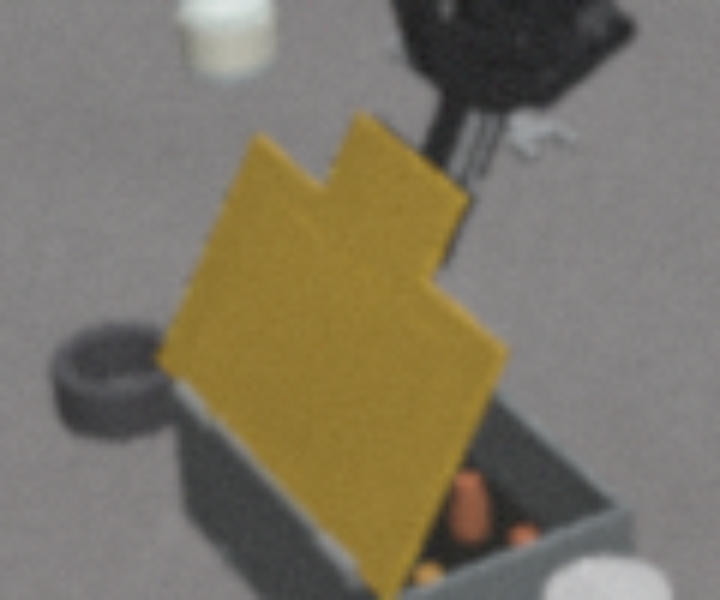

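Request:
{"fn": "play_rows", "kwargs": {"targets": [{"grip": 255,"linear": [-0.2,0,-0.1],"delta_rot": [0,-0.01,0]},{"grip": 255,"linear": [-0.5,0,-0.3],"delta_rot": [-0.005,-0.02,0]},{"grip": 255,"linear": [-0.8,0.05,-0.5],"delta_rot": [-0.006,-0.03,0]},{"grip": 255,"linear": [-1.1,0.1,-0.75],"delta_rot": [-0.008,-0.04,0]},{"grip": 255,"linear": [-1.4,0.15,-1.0],"delta_rot": [-0.009,-0.05,0]},{"grip": 255,"linear": [-1.64,0.17,-1.25],"delta_rot": [-0.01,-0.06,0]},{"grip": 255,"linear": [-1.9,0.2,-1.5],"delta_rot": [-0.012,-0.07,0]},{"grip": 255,"linear": [-2.1,0.25,-1.75],"delta_rot": [-0.014,-0.085,0]},{"grip": 255,"linear": [-2.35,0.3,-2.0],"delta_rot": [-0.016,-0.1,0]},{"grip": 255,"linear": [-2.6,0.32,-2.3],"delta_rot": [-0.018,-0.11,0]}]}}

```text
time: 13.1
ee_pos: [0.5427, 0.0182, 0.1618]
tcp_rot: [147.9, -0.0, 81.6]
wrist_force: [-0.8, 0.8, 0.5]
opening: 0.0006
grasp_force: 0.3
```

```bash
python3 st.py
```

```text
now -0.1095 0.0718 [ 1.47917789e+02 -9.41370910e-03  8.15669710e+01] [-0.77869172  0.75608401  0.45063326] 13.1
(np.float64(0.8513512846066853), array([0.82118298, 0.89996073]), np.int64(1857))
1.05 lin [2.64, -0.4, 2.52] rot [0.018, 0.122, -0.001] -> [0.569 0.014 0.187]
1.0 lin [2.12, -0.32, 2.09] rot [0.013, 0.088, -0.001] -> [0.564 0.015 0.183]
0.9 lin [1.0, -0.15, 1.13] rot [0.008, 0.053, -0.001] -> [0.553 0.017 0.173]
0.8 lin [0.05, -0.01, 0.06] rot [0.0, 0.001, -0.001] -> [0.543 0.018 0.162]
0.6 lin [-1.64, 0.24, -2.41] rot [-0.01, -0.068, -0.001] -> [0.526 0.021 0.138]
0.4 lin [-2.79, 0.41, -5.19] rot [-0.021, -0.137, -0.001] -> [0.515 0.022 0.11 ]
0.2 lin [-3.61, 0.54, -8.28] rot [-0.021, -0.137, -0.001] -> [0.507 0.024 0.079]
0.1 lin [-3.79, 0.56, -9.87] rot [-0.021, -0.137, -0.001] -> [0.505 0.024 0.063]
0 lin [-3.81, 0.57, -11.47] rot [-0.021, -0.137, -0.001] -> [0.505 0.024 0.047]
-0.05 lin [-3.76, 0.56, -12.27] rot [-0.021, -0.137, -0.001] -> [0.505 0.024 0.039]
```

Request:
{"fn": "play_rows", "kwargs": {"targets": [{"grip": 255,"linear": [-0.2,0.03,-0.25],"delta_rot": [0,-0.007,0]},{"grip": 255,"linear": [-0.4,0.06,-0.5],"delta_rot": [-0.002,-0.014,0]},{"grip": 255,"linear": [-0.6,0.08,-0.75],"delta_rot": [-0.003,-0.02,0]},{"grip": 255,"linear": [-0.75,0.1,-1.0],"delta_rot": [-0.004,-0.027,0]},{"grip": 255,"linear": [-0.9,0.13,-1.25],"delta_rot": [-0.005,-0.034,0]},{"grip": 255,"linear": [-1.05,0.16,-1.5],"delta_rot": [-0.006,-0.041,0]},{"grip": 255,"linear": [-1.2,0.18,-1.75],"delta_rot": [-0.007,-0.048,0]},{"grip": 255,"linear": [-1.35,0.2,-2.0],"delta_rot": [-0.008,-0.055,0]},{"grip": 255,"linear": [-1.5,0.22,-2.2],"delta_rot": [-0.009,-0.062,0]},{"grip": 255,"linear": [-1.64,0.24,-2.4],"delta_rot": [-0.01,-0.068,0]}]}}

```text
time: 14.15
ee_pos: [0.5265, 0.0205, 0.1378]
tcp_rot: [144.0, -0.0, 81.6]
wrist_force: [0.4, -0.2, -0.8]
opening: 0.0002
grasp_force: 0.3
```

Request:
{"fn": "play_rows", "kwargs": {"targets": [{"grip": 255,"linear": [-0.13,0.02,-0.27],"delta_rot": [0,-0.007,0]},{"grip": 255,"linear": [-0.27,0.04,-0.54],"delta_rot": [-0.002,-0.014,0]},{"grip": 255,"linear": [-0.4,0.06,-0.82],"delta_rot": [-0.003,-0.02,0]},{"grip": 255,"linear": [-0.52,0.08,-1.1],"delta_rot": [-0.004,-0.027,0]},{"grip": 255,"linear": [-0.63,0.1,-1.38],"delta_rot": [-0.005,-0.034,0]},{"grip": 255,"linear": [-0.74,0.11,-1.66],"delta_rot": [-0.006,-0.041,0]},{"grip": 255,"linear": [-0.85,0.13,-1.94],"delta_rot": [-0.007,-0.048,0]},{"grip": 255,"linear": [-0.95,0.14,-2.22],"delta_rot": [-0.008,-0.055,0]},{"grip": 255,"linear": [-1.05,0.16,-2.5],"delta_rot": [-0.009,-0.062,0]},{"grip": 255,"linear": [-1.15,0.17,-2.78],"delta_rot": [-0.01,-0.068,0]}]}}

```text
time: 15.15
ee_pos: [0.5151, 0.0223, 0.1101]
tcp_rot: [140.1, -0.0, 81.6]
wrist_force: [-1.0, -0.0, -1.0]
opening: -0.0002
grasp_force: 0.4
```

```bash
python3 st.py|grep -v "^1.0\|^0.[689]"
python3 - <<'E'
from h import *
p=bot.camera("scene"); save(p,"s9.png")
E
```

```text
now -0.1374 0.0201 [ 1.40065368e+02 -1.76989579e-02  8.15660738e+01] [-1.01627646 -0.04814251 -1.00557438] 15.15
(np.float64(0.46432397625520705), array([0.42963219, 0.51674286]), np.int64(1780))
0.4 lin [-0.02, 0.01, -0.02] rot [-0.0, -0.001, -0.001] -> [0.515 0.022 0.11 ]
0.2 lin [-0.84, 0.13, -3.11] rot [-0.0, -0.001, -0.001] -> [0.507 0.024 0.079]
0.1 lin [-1.02, 0.16, -4.7] rot [-0.0, -0.001, -0.001] -> [0.505 0.024 0.063]
0 lin [-1.04, 0.16, -6.3] rot [-0.0, -0.001, -0.001] -> [0.505 0.024 0.047]
-0.05 lin [-0.99, 0.15, -7.1] rot [-0.0, -0.001, -0.001] -> [0.505 0.024 0.039]
```

Tracking well (0.42 vs 0.40). On to 0.2, then 0.1, slower.

Request:
{"fn": "play_rows", "kwargs": {"targets": [{"grip": 255,"linear": [-0.1,0.02,-0.3],"delta_rot": [0,0,0]},{"grip": 255,"linear": [-0.2,0.03,-0.6],"delta_rot": [0,0,0]},{"grip": 255,"linear": [-0.29,0.05,-0.92],"delta_rot": [0,0,0]},{"grip": 255,"linear": [-0.38,0.06,-1.23],"delta_rot": [0,0,0]},{"grip": 255,"linear": [-0.47,0.07,-1.54],"delta_rot": [0,0,0]},{"grip": 255,"linear": [-0.55,0.08,-1.86],"delta_rot": [0,0,0]},{"grip": 255,"linear": [-0.63,0.1,-2.17],"delta_rot": [0,0,0]},{"grip": 255,"linear": [-0.7,0.11,-2.48],"delta_rot": [0,0,0]},{"grip": 255,"linear": [-0.77,0.12,-2.8],"delta_rot": [0,0,0]},{"grip": 255,"linear": [-0.84,0.13,-3.11],"delta_rot": [0,0,0]}]}}

```text
time: 16.25
ee_pos: [0.5068, 0.0235, 0.0791]
tcp_rot: [140.1, -0.0, 81.6]
wrist_force: [-0.3, 0.1, -0.5]
opening: 0.0001
grasp_force: 0.4
```

Request:
{"fn": "play_rows", "kwargs": {"targets": [{"grip": 255,"linear": [-0.03,0,-0.16],"delta_rot": [0,0,0]},{"grip": 255,"linear": [-0.05,0.01,-0.32],"delta_rot": [0,0,0]},{"grip": 255,"linear": [-0.07,0.01,-0.48],"delta_rot": [0,0,0]},{"grip": 255,"linear": [-0.09,0.01,-0.64],"delta_rot": [0,0,0]},{"grip": 255,"linear": [-0.11,0.02,-0.8],"delta_rot": [0,0,0]},{"grip": 255,"linear": [-0.13,0.02,-0.96],"delta_rot": [0,0,0]},{"grip": 255,"linear": [-0.14,0.02,-1.12],"delta_rot": [0,0,0]},{"grip": 255,"linear": [-0.16,0.02,-1.28],"delta_rot": [0,0,0]},{"grip": 255,"linear": [-0.17,0.03,-1.44],"delta_rot": [0,0,0]},{"grip": 255,"linear": [-0.18,0.03,-1.6],"delta_rot": [0,0,0]}]}}

```text
time: 17.25
ee_pos: [0.5049, 0.0238, 0.0631]
tcp_rot: [140.1, -0.0, 81.6]
wrist_force: [-0.7, -0.1, -0.7]
opening: -0.0003
grasp_force: 0.4
```

```bash
python3 st.py|grep -v "^1.0\|^0.[689]"
```

```text
now -0.1477 -0.0269 [ 1.40100293e+02 -1.67180926e-02  8.15606720e+01] [-0.7429905  -0.14744284 -0.74636212] 17.25
(np.float64(0.16684135604747077), array([0.13063716, 0.21830937]), np.int64(1564))
0.4 lin [0.99, -0.15, 4.68] rot [-0.001, -0.002, -0.001] -> [0.515 0.022 0.11 ]
0.2 lin [0.17, -0.03, 1.59] rot [-0.001, -0.002, -0.001] -> [0.507 0.024 0.079]
0.1 lin [-0.01, -0.0, -0.0] rot [-0.001, -0.002, -0.001] -> [0.505 0.024 0.063]
0 lin [-0.03, 0.0, -1.6] rot [-0.001, -0.002, -0.001] -> [0.505 0.024 0.047]
-0.05 lin [0.02, -0.0, -2.4] rot [-0.001, -0.002, -0.001] -> [0.505 0.024 0.039]
```

Request:
{"fn": "play_rows", "kwargs": {"targets": [{"grip": 255,"linear": [0,0,-0.12],"delta_rot": [0,0,0]},{"grip": 255,"linear": [0,0,-0.24],"delta_rot": [0,0,0]},{"grip": 255,"linear": [0,0,-0.36],"delta_rot": [0,0,0]},{"grip": 255,"linear": [0,0,-0.48],"delta_rot": [0,0,0]},{"grip": 255,"linear": [0,0,-0.6],"delta_rot": [0,0,0]},{"grip": 255,"linear": [0,0,-0.72],"delta_rot": [0,0,0]},{"grip": 255,"linear": [0,0,-0.84],"delta_rot": [0,0,0]},{"grip": 255,"linear": [0,0,-0.96],"delta_rot": [0,0,0]},{"grip": 255,"linear": [0,0,-1.08],"delta_rot": [0,0,0]},{"grip": 255,"linear": [0,0,-1.2],"delta_rot": [0,0,0]}]}}

```text
time: 18.3
ee_pos: [0.5049, 0.0238, 0.051]
tcp_rot: [140.1, -0.0, 81.6]
wrist_force: [-4.5, -0.5, -1.5]
opening: 0.0002
grasp_force: 2.2
```

```bash
python3 st.py|head -2
```

```text
now -0.1478 -0.039 [ 1.40114902e+02 -1.10399169e-02  8.15652110e+01] [-4.49486108 -0.51227364 -1.54279871] 18.3
(np.float64(0.08933406337650714), array([0.05554227, 0.14449321]), np.int64(1475))
```

Request:
{"fn": "play_rows", "kwargs": {"targets": [{"grip": 255,"linear": [0,0,-0.08],"delta_rot": [0,0,0]},{"grip": 255,"linear": [0,0,-0.16],"delta_rot": [0,0,0]},{"grip": 255,"linear": [0,0,-0.24],"delta_rot": [0,0,0]},{"grip": 255,"linear": [0,0,-0.32],"delta_rot": [0,0,0]},{"grip": 255,"linear": [0,0,-0.4],"delta_rot": [0,0,0]},{"grip": 255,"linear": [0,0,-0.48],"delta_rot": [0,0,0]},{"grip": 255,"linear": [0,0,-0.56],"delta_rot": [0,0,0]},{"grip": 255,"linear": [0,0,-0.64],"delta_rot": [0,0,0]},{"grip": 255,"linear": [0,0,-0.72],"delta_rot": [0,0,0]},{"grip": 255,"linear": [0,0,-0.8],"delta_rot": [0,0,0]}]}}

```text
time: 19.35
ee_pos: [0.5052, 0.0238, 0.0435]
tcp_rot: [140.1, -0.0, 81.6]
wrist_force: [0.3, -0.3, 0.3]
opening: 0.0
grasp_force: 0.0
```

```bash
python3 st.py|head -2
```

```text
now -0.1474 -0.0465 [ 1.40064191e+02 -2.17167348e-02  8.15578119e+01] [ 0.2540634  -0.32973202  0.30103533] 19.35
(np.float64(0.07586195965456066), array([0.04078218, 0.12981874]), np.int64(1467))
```

Request:
{"fn": "play_rows", "kwargs": {"targets": [{"grip": 255,"linear": [0,0,-0.08],"delta_rot": [0,0,0]},{"grip": 255,"linear": [0,0,-0.16],"delta_rot": [0,0,0]},{"grip": 255,"linear": [0,0,-0.24],"delta_rot": [0,0,0]},{"grip": 255,"linear": [0,0,-0.32],"delta_rot": [0,0,0]},{"grip": 255,"linear": [0,0,-0.4],"delta_rot": [0,0,0]},{"grip": 255,"linear": [0,0,-0.48],"delta_rot": [0,0,0]},{"grip": 255,"linear": [0,0,-0.56],"delta_rot": [0,0,0]},{"grip": 255,"linear": [0,0,-0.64],"delta_rot": [0,0,0]},{"grip": 255,"linear": [0,0,-0.72],"delta_rot": [0,0,0]},{"grip": 255,"linear": [0,0,-0.8],"delta_rot": [0,0,0]}]}}

```text
time: 20.4
ee_pos: [0.5049, 0.0239, 0.0352]
tcp_rot: [140.1, -0.0, 81.6]
wrist_force: [-0.4, 0.0, 1.1]
opening: 0.0001
grasp_force: 0.0
```

```bash
python3 st.py|head -2
python3 - <<'E'
from h import *
p=bot.camera("scene"); cv2.imwrite("pics/s10.png",cv2.resize(p["color"][140:260,220:350,::-1],(650,600)))
E
```

```text
now -0.1477 -0.0548 [ 1.40103986e+02 -1.42348005e-02  8.15647749e+01] [-0.39803815  0.02919087  1.06751814] 20.4
(np.float64(0.07516607953300052), array([0.04000948, 0.13031745]), np.int64(1460))
```

View pics/s10.png

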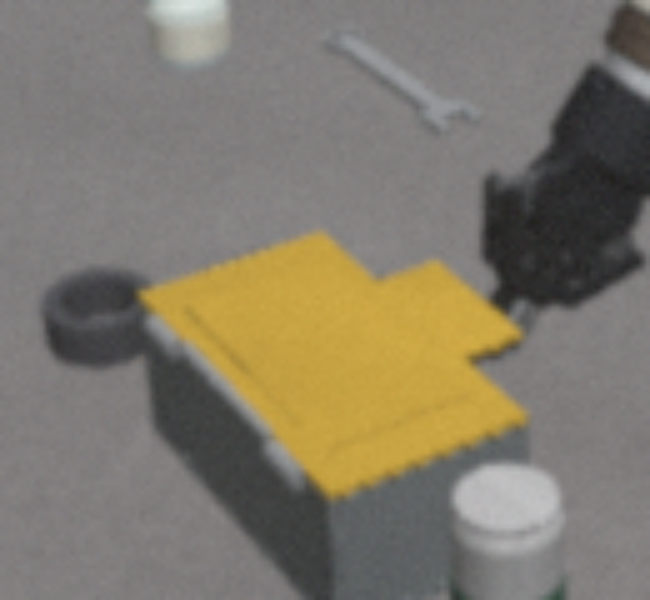

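Request:
{"fn": "play_rows", "kwargs": {"targets": [{"grip": 255,"linear": [-2,0.3,0],"delta_rot": [0.005,0.03,0]},{"grip": 255,"linear": [-4,0.6,0.5],"delta_rot": [0.015,0.12,0]},{"grip": 255,"linear": [-6,0.9,1],"delta_rot": [0.03,0.25,0]},{"grip": 255,"linear": [-8,1.2,3],"delta_rot": [0.045,0.38,0]},{"grip": 255,"linear": [-10,1.5,6],"delta_rot": [0.06,0.5,0]},{"grip": 255,"linear": [-11,1.6,10],"delta_rot": [0.06,0.6,0]},{"grip": 255,"linear": [-11,1.6,14],"delta_rot": [0.06,0.6,0]},{"grip": 255,"linear": [-11,1.6,17],"delta_rot": [0.06,0.6,0]},{"grip": 255,"linear": [-11,1.6,17],"delta_rot": [0.06,0.6,0]},{"grip": 255,"linear": [-11,1.6,17],"delta_rot": [0.06,0.6,0]}]}}

```text
time: 21.5
ee_pos: [0.3954, 0.0399, 0.2053]
tcp_rot: [174.6, 1.5, 82.0]
wrist_force: [-0.2, -0.6, -0.8]
opening: 0.0001
grasp_force: 0.0
```

```bash
python3 st.py|head -2
python3 - <<'E'
from h import *
p=bot.camera("top"); a=world(p,np.ones((400,640),bool)); C=p["color"].astype(int).reshape(-1,3)
d=bot.trace(p,"cover")[0]; P=world(p,np.array(d["pixels"])); q=P-H; X=q@ex
for lo,hi in((-.155,-.125),(-.11,-.08),(-.06,-.02)): print(lo,np.median(q[(X>lo)&(X<hi)][:,2]))
print(P.mean(0))
E
```

```text
now -0.2584 0.1153 [174.57777612   1.52045542  82.03136247] [-0.15734544 -0.62158395 -0.76423812] 21.5
(np.float64(0.07521110150429144), array([0.0409793 , 0.12889748]), np.int64(1471))
-0.155 0.005217666404538329
-0.11 0.006071108771679573
-0.06 0.00589543051933436
[0.57880055 0.01046981 0.09577504]
```

The lid is flat: its top is 6 mm above the hinge plane everywhere I measured, so it is fully shut, and the arm is clear.

```bash
python3 -c "
from workcell import bot
print(bot.job_done())"
```

```text
the job is handed in; nothing more can be done
None
```

The lid was nudged over from behind, caught on the outside of the closed fingers at about 1.05 rad, lowered slowly until fully shut, and the arm backed clear; I handed the job in at about 21.5 s. On the way there was one missed nudge pass over the lip and a brief push of about 19 N against the lid.

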